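# Put the handheld sample reader on its sloping charging dock

### The job

Pick up the handheld reader that lies loose on the table and put it on the empty charging dock, keypad up and narrow foot end down the slope. Slide it down the bed into the pocket until its foot is fully home against the stop, lying flat on the bed, then let go. Leave the things around it where they are.

Things in the scene. Friction and masses are not known exactly. Their poses are not given: they have to be found in the camera images.
- reader: Loose grey handheld reader, 0.25 kg, keypad up on the table. 150 mm long along x, 30 mm thick, flat-sided. From x = -75 to +35 mm it is 48 mm wide; the head (last 40 mm at +x, black screen) is 62 mm wide, 34 mm thick, too wide for the pocket. Origin: middle of its underside; x towards the head, z out of the keypad face. Mass centre about 10 mm from the origin towards the head.
- reader_foot (a point): The middle of the lower edge of the reader's foot end (x = -75 mm, y = 0, z = 0 of the reader).
- dock: The empty dock, fixed to the table: black foot plate 150 x 84 x 14 mm with pillars 34 mm wide that carry the sloping bed. Origin: centre of the underside on the table; its x axis points level from the low end towards the high end. The low end faces the robot, turned up to 0.2 rad.
- dock_bed: Sloping bed of the empty dock, a metal strip 34 mm wide (fingers can pass beside it), rising 28 degrees away from the robot. Origin: on the bed surface, mid-width, at the face of the foot stop, 34 mm above the table; x up the slope (strip ends at 150 mm), y across, z square out of the bed. A reader that is home has its foot at x = 0, its origin at x = 75 mm, y = z = 0, axes parallel to the bed's.
- pocket_mouth (a point): On the bed surface at x = 32 mm, mid-width: the mouth of the black pocket at the low end, open up the slope. From the stop (x = 0) to here: side cheeks 57 mm apart, and a cover whose underside is 36 mm above the bed, top 42 mm. From here to x = 45 mm cheeks and cover flare outwards, the cover to 48 mm above the bed.
- full_dock: A second dock of the same shape, standing on the other side, in which another reader is already docked (fixed; leave it). Origin and axes as for the empty dock; it stands up to 130 mm high.
- tape_roll: Bystander: roll of tape, 90 mm across, 30 mm high, origin under its centre.
- ice_brick: Bystander: blue plastic ice brick 90 x 165 x 30 mm, origin under its centre.
- jar: Bystander: specimen jar 50 mm across, 62 mm high, origin under its centre.
- vial_rack: Bystander: rack with capped vials 55 x 100 x 57 mm, origin under its centre.
- marker: Bystander: marker pen 130 mm long along its x, 16 mm thick, lying, origin under its middle.
- cryobox: Bystander: white-lidded card box 137 x 137 x 52 mm, origin under its centre.
Mind the look-alikes: they are no part of the job. What is shaped like the dock but pink or yellow is not meant.

How it is judged:
At the end, for the whole second after the job is handed in: The reader rests in the empty dock's pocket, released and still: foot within 5 mm of the stop, within 7 mm of the middle and within 5 mm of the bed surface, keypad up, its length and its face within 0.1 rad of the bed's (x of reader_foot in the frame of dock_bed between -0.004 and 0.005 m and y of reader_foot in the frame of dock_bed between -0.007 and 0.007 m and z of reader_foot in the frame of dock_bed below 0.005 m and angle between the x axis of reader and the x axis of dock_bed, either way round below 0.1 rad and angle between the z axis of reader and the z axis of dock_bed, either way round below 0.1 rad and angle between reader's own z axis and vertical below 0.7 rad and contact force between the fingers and reader below 0.1 N and linear speed of reader below 0.01 m/s); the robot touches nothing.
It fails at once if A bystander was moved more than 30 mm (distance of any of tape_roll, ice_brick, jar, vial_rack, marker, cryobox from where it was at the start of the episode above 0.03 m).
It also fails if it takes over 35 s, if anything falls off the work surface, if the arm or the gripper's body presses on something with over 40 N, if the wrist force passes 120 N, or if a joint passes its speed limit or range.

### The arm

A 6-joint arm with a two-finger parallel gripper is mounted at the origin on the work surface. World frame = base frame: x ahead of the robot, y to its left, z up, the work surface at z = 0. Lengths are in m, angles in rad, forces in N, time in s.
With the tool pointing down it reaches from about 0.325 to 0.875 m from the base axis. Payload 4.4 kg.
Tool frame: the origin (TCP) lies at the very end of the fingers, on their centre line; the grasp point (between the pads) lies 19 mm behind it; z points along the fingers, y is the line along which they close (so a half turn about z gives the same grasp; the last joint's range is limited). The gripper opens to 85 mm and grips with 20 to 120 N. Pads are 22 mm wide; open, the fingers measure 114 mm over their backs; the gripper's body (76 mm by 85 mm) begins 54 mm behind the grasp point. The pads swing forward as they close: fully open they stand 13 mm farther back than shut.
Start: joints at [1.016, 0.207, 1.542, -0, 1.393, -0.15], TCP at [0.226, 0.529, 0.231] pointing down, gripper open.
Joint ranges: [-2.73, 2.73], [-0.86, 2.22], [0.23, 2.46], [-1.11, 4.25], [0.08, 2.63], [-2.82, 2.82]. Speed limits (rad/s): [2.79, 2.79, 3.14, 3.14, 3.14, 3.14].

### API

Orientations are given as a unit quaternion [x, y, z, w].
In Python, from plant import bot gives the robot as it stands.
- The arm moves only by the tool play_rows, never from a script. Its argument "deltas" is a list that holds one entry, the list of rows, each a list of 7 numbers: the turn, a rotation vector about the tool's x, y, z in rad, then the shift along the tool's x, y, z in mm, then the finger opening in mm, from 0 to 85.4. In form: [[[wx, wy, wz, dx, dy, dz, claw], ...]]. A call has exactly 10 rows; each row shifts and turns the commanded pose from where the row before left it, along the tool's axes as they then stand; what a row does not reach is not made up. A row lasts 1/8 s, in which the tool goes at most 62.5 mm and 10.7 degrees, less where a joint would pass 70% of its speed; a pose out of reach is approached as far as the arm can. A call is refused whole if a number of a shift passes 62.5 or a number of a turn 0.188, either way. A call with a gripper value outside its range is refused whole. The fingers move at their own pace and stop on an object; "newtons" is the grip in N (left out, the last holds). Time passes only in rows, so rows that do not move let the fingers close, or fill a call up. It gives the time, the measured TCP pose, the force, the opening and the grip force at its end, in the units of the state.
- bot.get_state(): the state, without advancing time (a new reading comes with each control period).
- bot.snapshot(name): name is "scene" or "top" or "wrist"; returns a dict with "color" (400x640x3 uint8, red, green, blue), "range_z" (400x640 float32, m along the optical axis (not along the pixel's ray), 0 where there is no reading), "fovy" (degrees; the focal length in pixels is half the picture's height over the tangent of half this angle, whatever the lens; pixels are square), "cx", "cy" (the principal point, pixels), "dist_coeffs" ([k1, k2, p1, p2, k3] as OpenCV has them; the pictures are not rectified), "origin" and "orientation" of the camera in the world; the wrist camera has in their place "tool_from_camera" (4x4, takes a point from camera to tool coordinates, whose origin is the TCP and whose axes are the flange's). Camera axes: x right, y up, looking along -z (the intrinsics and any distortion apply to the point x, -y, -z); pixel columns grow to the right and rows downward; lengths in m; the calibration is good to about 2 mm. A picture is of the moment at which its call begins: read the wrist's pose just before it.
- bot.sign_off(): hands the job in; it is judged then, once.
The state is a dict: "time_s": time; "joint_pos": joint angles; "dq": joint speeds; "effort": joint torques, N m; "eef_pos": TCP position; "tool_rot": TCP orientation; "force": force on the tool from outside, world axes, zero at the start; "ft_torque": the same for the moment, N m; "width": finger opening in m; "gripper_force": force on a finger pad.
Only numpy, scipy, OpenCV 4.12 (cv2) and the standard library are available. Lean on these libraries where they do the work, as an engineer would, in place of code of your own. Each camera call takes 0.05 s, during which the arm holds its last target. There are 200 camera calls.

## Working session

There is one attempt and no reset: what is moved stays moved. The work goes in short steps, Python scripts to look and compute and a tool call to move; the robot and the scene stay as the last step left them, time stands still between calls to the robot, and variables do not carry over. Pictures are saved under pics/ and viewed, at most 10 in all, crops included, and the job is handed in when it is done.

Besides the shell and the picture viewer there is one more tool, called after "Emit:" as name([rows], argument=value, ...), one row to a line, values as JSON. play_rows: Moves the arm, as the interface text tells. Its arguments: {"type":"object","properties":{"deltas":{"type":"array"},"newtons":{"type":"number"}},"required":["deltas"]}

```bash
mkdir -p pics
cat > h.py <<'E'
import numpy as np, cv2
from plant import bot
from scipy.spatial.transform import Rotation as R
def cloud(s,T=None):
    """HxWx3 world points; undistorted rays * depth"""
    h,w=s["range_z"].shape; f=h/2/np.tan(np.radians(s["fovy"])/2)
    K=np.array([[f,0,s["cx"]],[0,f,s["cy"]],[0,0,1.]])
    u,v=np.meshgrid(np.arange(w,dtype=float),np.arange(h,dtype=float))
    p=cv2.undistortPoints(np.stack([u,v],-1).reshape(-1,1,2),K,np.array(s["dist_coeffs"],float)).reshape(h,w,2)
    z=s["range_z"]; P=np.stack([p[...,0]*z,-p[...,1]*z,-z],-1)
    if T is None:
        return P@R.from_quat(s["orientation"]).as_matrix().T+np.array(s["origin"])
    return P@T[:3,:3].T+T[:3,3]
def wristT(st,s):
    T=np.eye(4);T[:3,:3]=R.from_quat(st["tool_rot"]).as_matrix();T[:3,3]=st["eef_pos"]
    return T@np.array(s["tool_from_camera"])
def save(n,c,scale=1): cv2.imwrite(f"pics/{n}.png",cv2.resize(c[...,::-1],None,fx=scale,fy=scale,interpolation=cv2.INTER_CUBIC))
E
python3 - <<'E'
from h import *
for n in("scene","top"):
    s=bot.snapshot(n); np.savez(n,c=s["color"],P=cloud(s),z=s["range_z"]); save(n,s["color"],1.25)
    print(n,s["origin"],s["orientation"],s["fovy"])
print(bot.get_state())
E
```

```text
scene [ 1.19582896 -0.0042973   0.9964854 ] [0.2020069  0.20136574 0.6620672  0.69304551] 55.21223711117354
top [0.48688645 0.0264448  1.62167709] [-0.01750448  0.01667767  0.71647583 -0.69719283] 43.49940233402677
{'time_s': 0.1, 'joint_pos': array([ 1.01549683e+00,  2.07323952e-01,  1.54281094e+00, -8.47925447e-06,
        1.39351928e+00, -1.50501549e-01]), 'dq': array([ 0.00193631, -0.00158538, -0.00574067,  0.00111986, -0.00061464,
        0.00012868]), 'effort': array([-1.84067044e-04, -3.84090221e+01, -2.92547929e+01, -6.57158398e-05,
        4.83484939e-03, -2.58247844e-06]), 'eef_pos': array([0.22610186, 0.52793416, 0.23024811]), 'tool_rot': array([ 2.01019068e-01,  9.79586786e-01, -9.68679533e-04, -3.52336648e-04]), 'force': array([-0.50638804,  0.01282393, -0.89822194]), 'ft_torque': array([ 0.01643473,  0.06887568, -0.02465934]), 'gripper_force': 0.0, 'width': 0.08529980464507292}
```

View pics/scene.png

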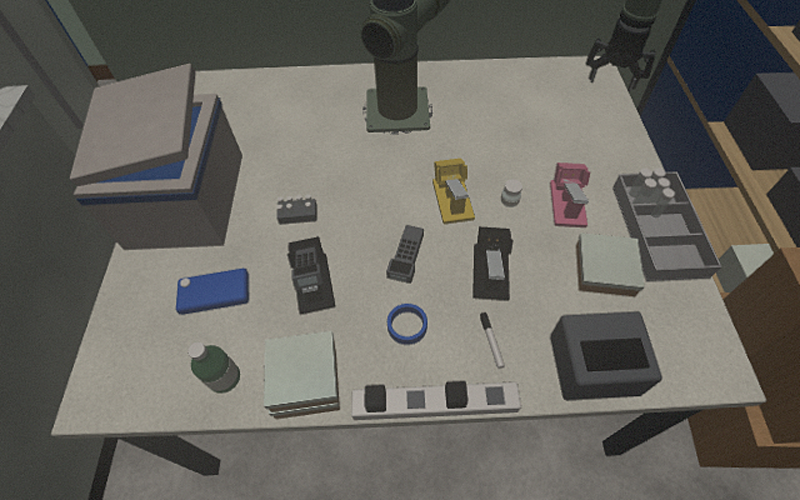

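View pics/top.png

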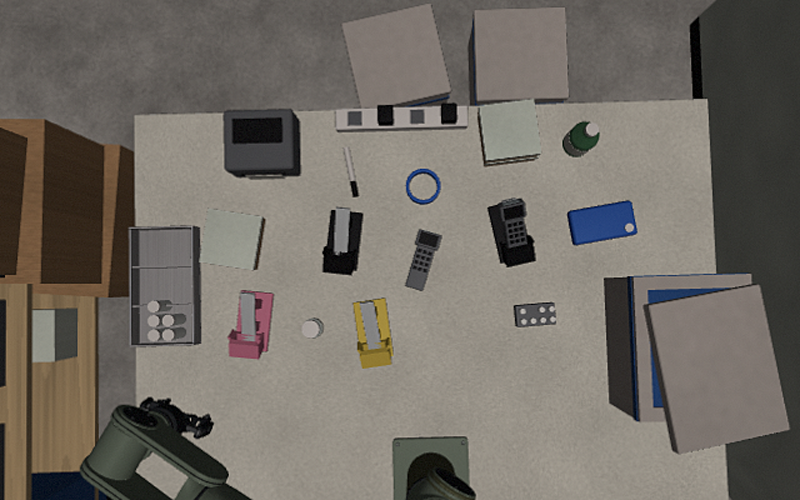

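The scene shows the black empty dock at (342,240) in the top view, with the reader at (423,260) and its head up-right (screen at 428,238). The full dock is at (513,232). The pink (250,325) and yellow (374,332) docks are look-alikes.

Run:
```python
from h import *
d=np.load("top.npz");c=d["c"];P=d["P"]
save("crop",c[152:240,248:368],6.5)
def reg(u0,u1,v0,v1): return P[v0:v1,u0:u1].reshape(-1,3),c[v0:v1,u0:u1].reshape(-1,3)
q,cc=reg(318,360,178,238)
print("table z",np.median(q[:,2]))
m=(q[:,2]>.018)&(q[:,2]<.06); r=q[m]
print("reader z",np.percentile(r[:,2],[5,50,95]))
(ctr,wh,a)=cv2.minAreaRect((r[:,:2]*1000).astype(np.float32)); print("reader rect",ctr,wh,a)
b=r[r[:,2]<.0325]; x=r[:,:2]-r[:,:2].mean(0); w,V=np.linalg.eigh(x.T@x); print("axis ang",np.degrees(np.arctan2(V[1,1],V[0,1])))
# dock
q,cc=reg(250,298,160,222)
D=q[(q[:,2]>.008)]
print("dock zs",np.histogram(D[:,2],bins=np.arange(0,.14,.01)))
(ctr,wh,a)=cv2.minAreaRect((D[:,:2]*1000).astype(np.float32)); print("dock rect",ctr,wh,a)
m=(q[:,2]>.055)&(cc.min(1)>95); B=q[m]; print("bed",len(B),B.min(0),B.max(0))
A=np.c_[B[:,:2],np.ones(len(B))]; s,*_=np.linalg.lstsq(A,B[:,2],rcond=None); print("plane",s,"slope",np.degrees(np.arctan(np.hypot(*s[:2]))),"dir",np.degrees(np.arctan2(s[1],s[0])), "res",np.std(A@s-B[:,2]))
(ctr,wh,a)=cv2.minAreaRect((B[:,:2]*1000).astype(np.float32)); print("bed rect",ctr,wh,a)
```

```text
table z 0.0016094100917503074
reader z [0.02421801 0.0308641  0.03799224]
reader rect (549.7122802734375, 4.758323669433594) (61.33453369140625, 150.991455078125) 70.4649887084961
axis ang 161.8799434704569
dock zs (array([ 72, 363,  17,  11,  74,  95, 130, 225, 202, 113,  38,   0,   0,
         0]), array([0.  , 0.01, 0.02, 0.03, 0.04, 0.05, 0.06, 0.07, 0.08, 0.09, 0.1 ,
       0.11, 0.12, 0.13, 0.14]))
dock rect (602.1778564453125, 148.9097900390625) (280.43975830078125, 185.77587890625) 80.25048065185547
bed 334 [0.48688645 0.0264448  0.05503685] [0.67686916 0.22451851 1.62167709]
plane [-1.10832533 -6.99274713  2.18948444] slope 81.96059481846743 dir -99.00625836465251 res 0.07253462350865804
bed rect (558.5982055664062, 146.4459686279297) (262.70599365234375, 95.69194030761719) 39.123390197753906
```

View pics/crop.png

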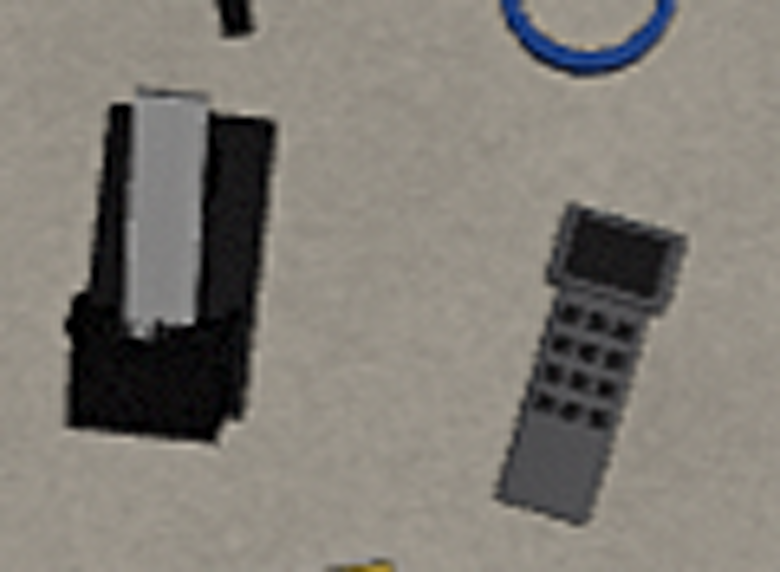

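The crop shows the reader's head at the upper right (625,255), its foot at (545,510), and the strip of the empty dock from (170,95) down to (160,325). Next I filter the depth dropouts and fit the bed.

```bash
cat > bed.py <<'E'
from h import *
def fitbed(P,c,box,zoff,col=100):
    q=P.reshape(-1,3)-[0,0,zoff]; cc=c.reshape(-1,3)
    m=(q[:,0]>box[0])&(q[:,0]<box[1])&(q[:,1]>box[2])&(q[:,1]<box[3])&(q[:,2]>.05)&(q[:,2]<.112)&(cc.min(1)>col)
    B=q[m]
    for _ in range(4):
        A=np.c_[B[:,:2],np.ones(len(B))]; s,*_=np.linalg.lstsq(A,B[:,2],rcond=None); r=A@s-B[:,2]
        B=B[abs(r)<max(2.0*r.std(),.003)]
    # centre line in xy by slices
    (ctr,wh,a)=cv2.minAreaRect((B[:,:2]*1000).astype(np.float32))
    bx=np.floor(B[:,0]/.006); L=[]
    for k in np.unique(bx):
        t=B[bx==k]
        if len(t)>8: L.append([t[:,0].mean(),(t[:,1].min()+t[:,1].max())/2,np.ptp(t[:,1])])
    L=np.array(L); L=L[abs(L[:,2]-np.median(L[:,2]))<.006]
    k=np.polyfit(L[:,0],L[:,1],1); yaw=np.arctan(k[0])
    sl=s[0]*np.cos(yaw)+s[1]*np.sin(yaw)
    print("n",len(B),"slope",np.degrees(np.arctan(np.hypot(*s[:2]))),"planedir",np.degrees(np.arctan2(s[1],s[0])),"res",r.std(),"rect",ctr,wh,a,"linewidth",np.median(L[:,2]))
    # x where plane on centre line = .034
    x0=(.034-s[2]-s[1]*k[1])/(s[0]+s[1]*k[0]); y0=np.polyval(k,x0)
    m28=B[:,2].mean(); xy=B[:,:2].mean(0); t=(m28-.034)/np.tan(np.radians(28)); d=np.array([np.cos(yaw),np.sin(yaw)])
    al=(B[:,:2]-xy)@d
    print("yaw",np.degrees(yaw),"origin plane",x0,y0,"origin fixed28",xy-t*d,"top end slope x",(np.percentile(al,99.5)+t)/np.cos(np.radians(28)))
E
python3 - <<'E'
from bed import *
d=np.load("top.npz");c=d["c"];P=d["P"]
fitbed(P,c,(.5,.72,.08,.22),.0016)
q=P[178:238,318:360].reshape(-1,3); r=q[(q[:,2]>.02)&(q[:,2]<.05)]
for a in np.radians([-18.1,-18.8,-19.5]):
    x=np.array([np.cos(a),np.sin(a)]);y=np.array([-x[1],x[0]]); u=r[:,:2]@x;v=r[:,:2]@y
    b=u<np.percentile(u,60)
    print(np.degrees(a),np.ptp(u),np.ptp(v[b]),x*(u.min()+u.max())/2+y*(v[b].min()+v[b].max())/2)
D=np.load("top.npz")["P"][150:230,245:300].reshape(-1,3); D=D[(D[:,2]>.009)&(D[:,2]<.13)]
print("dock rect",cv2.minAreaRect((D[:,:2]*1000).astype(np.float32)))
F=np.load("top.npz")["P"][150:225,380:440].reshape(-1,3);F=F[(F[:,2]>.02)&(F[:,2]<.15)];print("full",F.min(0),F.max(0))
E
```

```text
n 301 slope 27.152182594646092 planedir -11.213875904262151 res 0.0027645366577949172 rect (626.8544921875, 202.1078643798828) (33.30848693847656, 102.57487487792969) 82.39547729492188 linewidth 0.031068229910142575
yaw -7.555004882252125 origin plane 0.5475665298100734 0.21202005791066092 origin fixed28 [0.55058508 0.21124044] top end slope x 0.14444446437616246
-18.100000000000005 0.1510176914277705 0.04771524504604985 [0.54970802 0.00387359]
-18.8 0.150963351023648 0.048052558545814056 [0.54950134 0.00362534]
-19.5 0.1509906631741219 0.0487628492308948 [0.54924185 0.00340612]
dock rect ((619.9117431640625, 201.82275390625), (233.66433715820312, 147.93467712402344), 9.973251342773438)
full [ 0.52580735 -0.27609369  0.02056903] [ 0.6938524  -0.17971162  0.14093601]
```

Emit:
play_rows([
  [[0, 0, 0, -40, -28, 0, 85], [0, 0, 0, -51, -35, 0, 85], [0, 0, 0, -51, -35, 0, 85], [0, 0, 0, -51, -35, 0, 85], [0, 0, 0, -51, -35, 0, 85], [0, 0, 0, -51, -35, -10, 85], [0, 0, 0, -51, -35, -15, 85], [0, 0, -0.08, -51, -35, -15, 85], [0, 0, 0, -45, -30, 0, 85], [0, 0, 0, 0, 0, 0, 85]],
])

```text
time_s: 1.35
eef_pos: [0.5172, 0.0773, 0.2703]
tool_rot: [0.164, 0.986, -0.0, -0.0]
force: [0.6, 0.8, -1.4]
width: 0.0845
gripper_force: 0.0
```

Run:
```python
from bed import *
st=bot.get_state(); print(st["time_s"],st["eef_pos"],st["tool_rot"],st["force"])
s=bot.snapshot("wrist"); P=cloud(s,wristT(st,s)); np.savez("w1",c=s["color"],P=P); save("w1",s["color"],1.25)
d=np.load("top.npz")
fitbed(d["P"],d["c"],(.5,.75,.08,.26),.0016)
q=P.reshape(-1,3); m=(abs(q[:,2])<.01); print("table",np.median(q[m,2]),m.sum())
fitbed(P,s["color"],(.5,.75,.08,.28),np.median(q[m,2]))
```

```text
1.35 [0.51717528 0.07729421 0.27030362] [ 1.64432032e-01  9.86388347e-01 -3.65999450e-04 -4.90511437e-05] [ 0.59440547  0.76105644 -1.37499641]
n 306 slope 27.130921742442602 planedir -11.16100696847773 res 0.0027596201554738976 rect (626.8544921875, 202.1078643798828) (33.30848693847656, 102.57487487792969) 82.39547729492188 linewidth 0.03100238821193098
yaw -8.072934669886347 origin plane 0.5476718775359705 0.21296694756036066 origin fixed28 [0.55069704 0.21219959] top end slope x 0.14455952268460395
table 7.685480185193327e-05 153946
n 2951 slope 27.969315468070405 planedir -7.951637814478341 res 0.0008885739000649388 rect (625.4225463867188, 206.72520446777344) (51.30147933959961, 101.80934143066406) 72.36534881591797 linewidth 0.03419971600838796
yaw -6.6701989690227546 origin plane 0.545360788684577 0.21470993007219794 origin fixed28 [0.54555267 0.21519676] top end slope x 0.1484923153638828
```

View pics/w1.png

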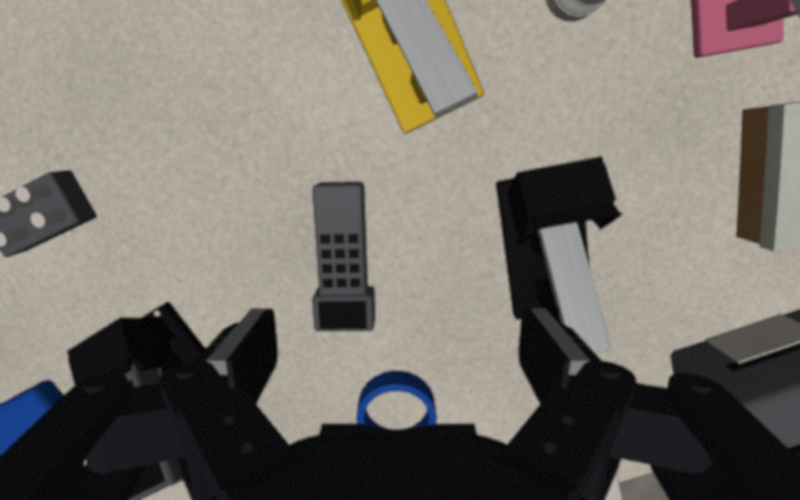

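The wrist view shows the reader at (342,255), head towards the camera's bottom, and the empty dock's strip from (560,225) to (592,350), with the pocket at (565,195). I refine both from this cloud.

Run:
```python
from h import *
from scipy.optimize import least_squares
d=np.load("w1.npz");P=d["P"];c=d["c"]
q=P.reshape(-1,3);cc=c.reshape(-1,3)
# bed
m=(q[:,0]>.55)&(q[:,0]<.72)&(q[:,1]>.15)&(q[:,1]<.25)&(q[:,2]>.05)&(q[:,2]<.11)&(cc.min(1)>100)
B=q[m]; yaw=np.radians(-7.2); o=np.array([.5455,.215])
for it in range(6):
    x=np.array([np.cos(yaw),np.sin(yaw)]); y=np.array([-x[1],x[0]])
    u=(B[:,:2]-o)@x; v=(B[:,:2]-o)@y
    k=(abs(v)<.021)&(abs(B[:,2]-.034-u*np.tan(np.radians(28)))<.004)
    us,vs,zs=u[k],v[k],B[k,2]
    e=[]
    for b in np.arange(.045,.125,.005):
        t=vs[(us>b)&(us<b+.005)]
        if len(t)>15: e.append([b+.0025,np.percentile(t,1),np.percentile(t,99)])
    e=np.array(e); p=np.polyfit(e[:,0],(e[:,1]+e[:,2])/2,1)
    o=o+y*np.polyval(p,0); yaw+=np.arctan(p[0]); 
    o=o-x*np.median(zs-.034-us*np.tan(np.radians(28)))/np.tan(np.radians(28))
print("bed origin",o,"yaw",np.degrees(yaw),"width",np.median(e[:,2]-e[:,1]),len(us),"top",us.max()/np.cos(np.radians(28)), "dv",np.round(1000*(e[:,1]+e[:,2])/2,1))
# pocket cover: dark pts above bed
x=np.array([np.cos(yaw),np.sin(yaw)]);y=np.array([-x[1],x[0]])
ca,sa=np.cos(np.radians(28)),np.sin(np.radians(28))
u=(q[:,:2]-o)@x;v=(q[:,:2]-o)@y;w=q[:,2]-.034
bx=u*ca+w*sa;bz=-u*sa+w*ca
k=(abs(v)<.05)&(bz>.038)&(bz<.055)&(bx>-.02)&(bx<.06)&(cc.max(1)<80)
print("cover n",k.sum(),"x",np.percentile(bx[k],[1,50,99]),"y",np.percentile(v[k],[1,99]),"z",np.percentile(bz[k],[5,50,95]))
# reader
r=q[(q[:,0]>.45)&(q[:,0]<.65)&(q[:,1]>-.06)&(q[:,1]<.06)&(q[:,2]>.024)&(q[:,2]<.045)]
for a in np.radians([-17.5,-18.1,-18.8,-19.5]):
    x=np.array([np.cos(a),np.sin(a)]);y=np.array([-x[1],x[0]]); u=r[:,:2]@x;v=r[:,:2]@y
    b=u<u.min()+.1; print(np.degrees(a),np.ptp(u),np.ptp(v[b]),x*(u.min()+u.max())/2+y*(v[b].min()+v[b].max())/2, np.median(r[:,2]))
```

```text
bed origin [0.54510748 0.21214659] yaw -4.631734088941275 width 0.03294544260204971 2964 top 0.15058910172206869 dv [ 1.   0.9  0.5  0.5  0.4  0.2 -0.3 -0.7 -1.3 -1.8 -1.7 -2.  -1.8  0.5
  2.2  3.4]
cover n 3344 x [-0.00729131  0.01869641  0.04436982] y [-0.03226652  0.03920119] z [0.04025298 0.04217814 0.04577828]
-17.5 0.14879229593232246 0.04866309918703979 [0.54807025 0.00794457] 0.03073568846165725
-18.100000000000005 0.14846748979070684 0.048260218214046524 [0.54796005 0.00770426] 0.03073568846165725
-18.8 0.14850032222506904 0.049242108849896465 [0.54789813 0.00758544] 0.03073568846165725
-19.5 0.1490340674898637 0.050327642524508526 [0.54788022 0.00734607] 0.03073568846165725
```

Emit:
play_rows([
  [[0, 0, -0.012, -30, -28, 10, 85], [0, 0, 0, -30, -28, 30, 85], [0, 0, 0, 0, 0, 40, 85], [0, 0, 0, 0, 0, 40, 85], [0, 0, 0, 0, 0, 40, 85], [0, 0, 0, 0, 0, 35, 85], [0, 0, 0, 0, 0, 25, 85], [0, 0, 0, 0, 0, 15, 85], [0, 0, 0, 0, 0, 0, 85], [0, 0, 0, 0, 0, 0, 85]],
])

```text
time_s: 2.65
eef_pos: [0.556, 0.0087, 0.0369]
tool_rot: [0.156, 0.988, 0.0, 0.001]
force: [0.2, 0.4, -0.5]
width: 0.0848
gripper_force: 0.0
```

Run:
```python
from h import *
q=np.load("w1.npz")["P"].reshape(-1,3)
st0=np.array([.51717528,.07729421,.27030362]); M=R.from_quat([.164432,.986388,-.000366,-.00005]).as_matrix()
t=(q-st0)@M
k=(t[:,2]>-.1)&(t[:,2]<.05)&(abs(t[:,1])<.1); print("finger z max",np.percentile(t[k,2],[90,99,99.9,100]))
for s in(-1,1):
    kk=k&(t[:,1]*s>0)&(t[:,2]>-.035); print(s,kk.sum(),t[kk].min(0),t[kk].max(0))
st=bot.get_state();print(st["eef_pos"],st["tool_rot"],st["force"])
s=bot.snapshot("wrist"); P=cloud(s,wristT(st,s)); np.savez("w2",c=s["color"],P=P); save("w2",s["color"],1.25)
q=P.reshape(-1,3); r=q[(q[:,0]>.43)&(q[:,0]<.67)&(q[:,1]>-.045)&(q[:,1]<.055)&(q[:,2]>.024)&(q[:,2]<.0325)]
print(len(r),r.min(0),r.max(0))
```

```text
finger z max [-0.04999977 -0.0196149  -0.01405774 -0.01251971]
-1 1364 [-0.01288716 -0.05599193 -0.03497839] [ 0.01026578 -0.04130808 -0.01251971]
1 1380 [-0.01293942  0.04230113 -0.03498001] [ 0.01013824  0.05683933 -0.01256997]
[0.55603012 0.0087369  0.03686426] [1.55513532e-01 9.87833203e-01 4.89469311e-05 1.05010028e-03] [ 0.16911333  0.41979733 -0.47380781]
22809 [ 0.47117821 -0.04266429  0.02405752] [0.61614737 0.05192152 0.0324987 ]
```

View pics/w2.png

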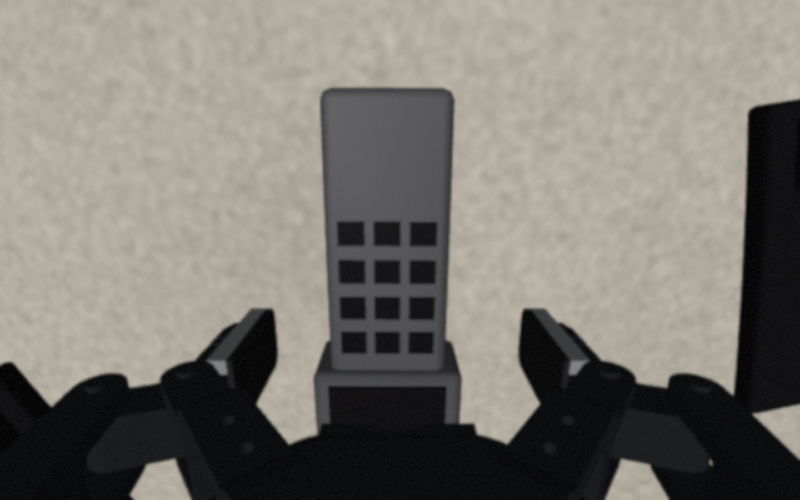

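The fingertips sit 12.7 mm behind the TCP when open, and the reader lies between them at (387,230), aligned. I go down and close.

Emit:
play_rows([
  [[0, 0, 0, 0, -3, 15, 85], [0, 0, 0, 0, 0, 13, 85], [0, 0, 0, 0, 0, 8, 85], [0, 0, 0, 0, 0, 0, 85], [0, 0, 0, 0, 0, 0, 40], [0, 0, 0, 0, 0, 0, 40], [0, 0, 0, 0, 0, 0, 40], [0, 0, 0, 0, 0, 0, 40], [0, 0, 0, 0, 0, 0, 40], [0, 0, 0, 0, 0, 0, 40]],
], newtons=45)

```text
time_s: 3.95
eef_pos: [0.5549, 0.0055, 0.0004]
tool_rot: [0.156, 0.988, -0.0, 0.001]
force: [-0.7, -1.3, 5.3]
width: 0.0477
gripper_force: 49.3
```

Run:
```python
from h import *
st=bot.get_state();print(st["eef_pos"],st["tool_rot"],st["force"],st["width"],st["gripper_force"])
s=bot.snapshot("wrist"); P=cloud(s,np.array(s["tool_from_camera"])); np.savez("w3",c=s["color"],P=P)
q=P.reshape(-1,3)
zt=q[:,2]; print("z hist near",[np.round(np.median(zt[(abs(q[:,1])<.02)&(q[:,0]>a)&(q[:,0]<a+.01)]),4) for a in np.arange(.0,.1,.01)])
k=(abs(q[:,1])<.018)&(q[:,0]>.03)&(q[:,0]<.2)&(abs(q[:,2]+.03)<.006)
print("foot tool x",np.percentile(q[k,0],[99,99.7,100]),"top z",np.median(q[k,2]),"min x",q[k,0].min())
k2=(abs(q[:,1])<.04)&(q[:,0]>.03)&(q[:,0]<.08)&(abs(q[:,2]+.03)<.006)
e=[]
for a in np.arange(.03,.08,.005):
    t=q[k2&(q[:,0]>a)&(q[:,0]<a+.005)]; 
    if len(t): e.append((np.percentile(t[:,1],1),np.percentile(t[:,1],99)))
print(np.round(e,4))
```

```text
[5.54908897e-01 5.49531160e-03 4.01789665e-04] [ 1.55735370e-01  9.87798538e-01 -2.01133647e-05  7.36498905e-04] [-0.70737505 -1.27555417  5.28999801] 0.047670108465789195 49.27512466907501
z hist near [np.float64(-0.0793), np.float64(-0.0867), np.float64(-0.0303), np.float64(-0.03), np.float64(-0.0297), np.float64(-0.0297), np.float64(-0.03), np.float64(-0.0296), np.float64(-0.0), np.float64(0.0002)]
foot tool x [0.08063364 0.08113877 0.08139858] top z -0.029751934236438432 min x 0.030003506315650547
[[-0.0226  0.0233]
 [-0.0224  0.0234]
 [-0.0224  0.0233]
 [-0.0226  0.0233]
 [-0.0225  0.0234]
 [-0.0225  0.0234]
 [-0.0227  0.0234]
 [-0.0227  0.0234]
 [-0.0226  0.0235]
 [-0.0222  0.0232]]
```

The grip is good: 47.7 mm, straight, foot at tool x = +81.5 mm and underside at tool z = 0. I lift and look at the dock from beside it.

Emit:
play_rows([
  [[0, 0, 0, 0, 0, -25, 40], [0, 0, 0, 0, 0, -45, 40], [0, 0, 0, 0, 0, -50, 40], [0, 0, 0, 0, 0, -50, 40], [0, 0, 0, -11, 30, -50, 40], [0, 0, 0, -11, 40, -35, 40], [0, 0, 0, -11, 30, -15, 40], [0, 0, -0.1, 0, 10, 0, 40], [0, 0, -0.09, 0, 0, 0, 40], [0, 0, 0, 0, 0, 0, 40]],
])

```text
time_s: 5.25
eef_pos: [0.6182, 0.1004, 0.2674]
tool_rot: [0.062, 0.998, -0.0, -0.002]
force: [0.9, 0.2, -3.0]
width: 0.0473
gripper_force: 48.5
```

Run:
```python
from h import *
st=bot.get_state();print(st["eef_pos"],st["tool_rot"],st["force"],st["width"])
s=bot.snapshot("wrist"); P=cloud(s,wristT(st,s)); c=s["color"]; np.savez("w4",c=c,P=P); save("w4",c,1.25)
q=P.reshape(-1,3);cc=c.reshape(-1,3); print("table",np.median(q[abs(q[:,2])<.01,2]))
T28=np.tan(np.radians(28))
yaw=np.radians(-7.); o=np.array([.5455,.2148])
for it in range(8):
    x=np.array([np.cos(yaw),np.sin(yaw)]); y=np.array([-x[1],x[0]])
    u=(q[:,:2]-o)@x; v=(q[:,:2]-o)@y
    k=(abs(v)<.022)&(abs(q[:,2]-.034-u*T28)<.004)&(u>.04)&(u<.14)&(cc.min(1)>90)
    us,vs,zs=u[k],v[k],q[k,2]; e=[]
    for b in np.arange(.04,.13,.005):
        t=vs[(us>b)&(us<b+.005)]
        if len(t)>40: e.append([b+.0025,np.percentile(t,1),np.percentile(t,99)])
    e=np.array(e); g=e[abs(e[:,2]-e[:,1]-.0335)<.002]
    if len(g)<4: print("few",np.round(e*1000,1)); break
    p=np.polyfit(g[:,0],(g[:,1]+g[:,2])/2,1)
    o=o+y*np.polyval(p,0)-x*np.median(zs-.034-us*T28)/T28; yaw+=np.arctan(p[0])
print("bed",o,np.degrees(yaw),"top",us.max()/np.cos(np.radians(28)));print(np.round(e*1000,1))
A=np.c_[us,vs,np.ones(len(us))];r,*_=np.linalg.lstsq(A,zs,rcond=None);print("slope",np.degrees(np.arctan(r[0])),"lateral",r[1],"z0",r[2])
x=np.array([np.cos(yaw),np.sin(yaw)]);y=np.array([-x[1],x[0]])
ca,sa=np.cos(np.radians(28)),np.sin(np.radians(28))
u=(q[:,:2]-o)@x;v=(q[:,:2]-o)@y;w=q[:,2]-.034;bx=u*ca+w*sa;bz=-u*sa+w*ca
k=(abs(v)<.05)&(bz>.039)&(bz<.045)&(bx>-.03)&(bx<.03);print("cover",k.sum(),np.percentile(bx[k],[1,99]),np.percentile(v[k],[1,99]),np.median(bz[k]))
```

```text
[0.61822983 0.10041629 0.26744393] [ 6.16437518e-02  9.98095984e-01 -1.45301303e-04 -2.10543339e-03] [ 0.91231557  0.19900136 -2.9955321 ] 0.04725414276901767
table 4.994246738837527e-05
bed [0.54546109 0.21576088] -7.777338717765492 top 0.1513061559348222
[[ 42.5 -16.8  16.6]
 [ 47.5 -17.   17.4]
 [ 52.5 -16.8  17. ]
 [ 57.5 -16.9  16.3]
 [ 62.5 -16.7  16.9]
 [ 67.5 -16.9  17. ]
 [ 72.5 -16.9  16.9]
 [ 77.5 -17.   17. ]
 [ 82.5 -16.7  16.5]
 [ 87.5 -17.   17.4]
 [ 92.5 -17.1  16.9]
 [ 97.5 -17.   16.5]
 [102.5 -16.8  17.3]
 [107.5 -16.8  16.5]
 [112.5 -16.8  17.2]
 [117.5 -17.   16.8]
 [122.5 -17.   16.8]
 [127.5 -16.9  17. ]]
slope 27.92082276524718 lateral 0.007443321832185271 z0 0.034100201330695655
cover 2502 [-0.00803737  0.02961539] [-0.03597677  0.03602174] 0.04197159427522487
```

View pics/w4.png

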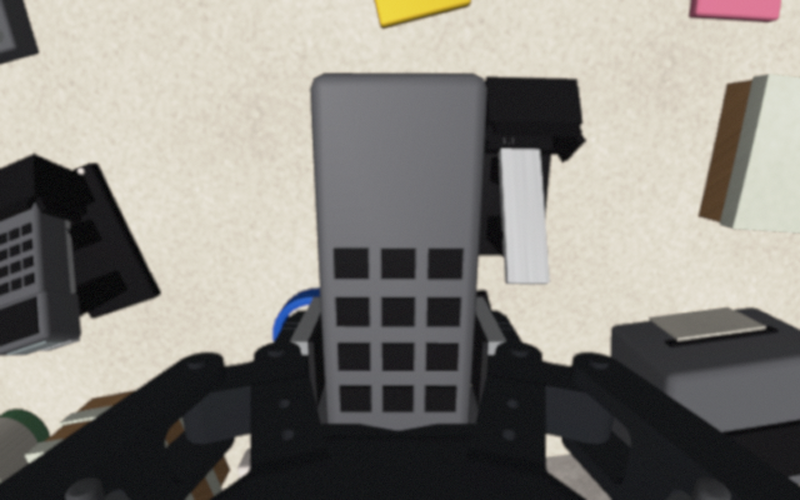

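The fit is symmetric: bed origin (0.5455, 0.2158, 0.034), yaw −7.8°, strip end at 151 mm, cover centred. The picture shows the strip from (522,150) to (527,282), clear of the held reader.

```bash
cat > rel.py <<'E'
from h import *
yaw=np.radians(-7.78);a=np.radians(28);O=np.array([.5455,.2158,.034])
bx=np.array([np.cos(yaw)*np.cos(a),np.sin(yaw)*np.cos(a),np.sin(a)]);by=np.array([-np.sin(yaw),np.cos(yaw),0]);bz=np.cross(bx,by)
G=np.c_[-bx,by,-bz]
def rel(st):
    M=R.from_quat(st["tool_rot"]).as_matrix()
    rv=R.from_matrix(M.T@G).as_rotvec()
    d=np.array(st["eef_pos"])-O; foot=np.array(st["eef_pos"])+M@[.0815,0,0]-O
    print("t",st["time_s"],"turn to bed",np.round(rv,4),"TCP in bed mm",np.round(1000*np.array([d@bx,d@by,d@bz]),1),"foot in bed",np.round(1000*np.array([foot@bx,foot@by,foot@bz]),1),"force bed",np.round([np.dot(st["force"],b) for b in(bx,by,bz)],1),"w",st["width"],st["gripper_force"])
E
python3 -c "
from rel import *
rel(bot.get_state())"
```

```text
t 5.3 turn to bed [ 0.0023 -0.4922  0.0115] TCP in bed mm [ 187.4 -104.7  165.2] foot in bed [ 115.5 -105.6  203.7] force bed [-1.9  0.1 -2.7] w 0.04737025186352138 48.49310338497162
```

Emit:
play_rows([
  [[0, -0.12, 0.003, 0, 0, 0, 40], [0, -0.124, 0.003, 0, 0, 0, 40], [0.002, -0.124, 0.003, 0, 0, 0, 40], [0, -0.124, 0.003, 0, 0, 0, 40], [0, 0, 0, 12, 30, 15, 40], [0, 0, 0, 12, 30, 30, 40], [0, 0, 0, 12, 30, 35, 40], [0, 0, 0, 8, 15, 25, 40], [0, 0, 0, 0, 0, 0, 40], [0, 0, 0, 0, 0, 0, 40]],
])

```text
time_s: 6.55
eef_pos: [0.6443, 0.2024, 0.1568]
tool_rot: [0.066, 0.968, -0.016, 0.243]
force: [0.5, -0.3, -3.3]
width: 0.0475
gripper_force: 48.6
```

Run:
```python
from rel import *
st=bot.get_state(); rel(st); print(st["joint_pos"])
s=bot.snapshot("wrist"); c=s["color"]; save("w5",c,1.25)
T=cloud(s,np.array(s["tool_from_camera"])).reshape(-1,3)
k=(abs(T[:,1])<.018)&(T[:,0]>.03)&(T[:,0]<.1)&(abs(T[:,2]+.03)<.006)
print("foot",T[k,0].max(),"topz near/far",[np.median(T[k&(abs(T[:,0]-a)<.006),2]) for a in(.035,.072)])
M=R.from_quat(st["tool_rot"]).as_matrix(); q=T@M.T+st["eef_pos"]-O; b=np.c_[q@bx,q@by,q@bz]
k=(abs(b[:,1])<.05)&(abs(b[:,2]-.042)<.003)&(b[:,0]>-.03)&(b[:,0]<.03);print("cover",k.sum(),np.percentile(b[k],[1,50,99],axis=0))
```

```text
t 6.55 turn to bed [ 0.0009  0.0033 -0.0006] TCP in bed mm [1.457e+02 1.000e-01 6.160e+01] foot in bed [64.2  0.1 61.4] force bed [-1.1 -0.3 -3.2] w 0.047522119243709436 48.556053042411804
[ 0.26187785  0.26085541  1.72355681 -0.2806082   0.7176312  -1.00190242]
foot 0.08142567927396765 topz near/far [np.float64(-0.029171911833609843), np.float64(-0.028895314619073693)]Traceback (most recent call last):
  File "<stdin>", line 8, in <module>
    return _quantile_unchecked(
        a, q, axis, out, overwrite_input, method, keepdims, weights)
    return _ureduce(a,
                    func=_quantile_ureduce_func,
    ...<5 lines>...
                    overwrite_input=overwrite_input,
                    method=method)
    r = func(a, **kwargs)
    result = _quantile(arr,
                       quantiles=q,
    ...<2 lines>...
                       out=out,
                       weights=wgt)
    slices_having_nans = np.isnan(arr[-1, ...])
                                  ~~~^^^^^^^^^
IndexError: index -1 is out of bounds for axis 0 with size 0
```

View pics/w5.png

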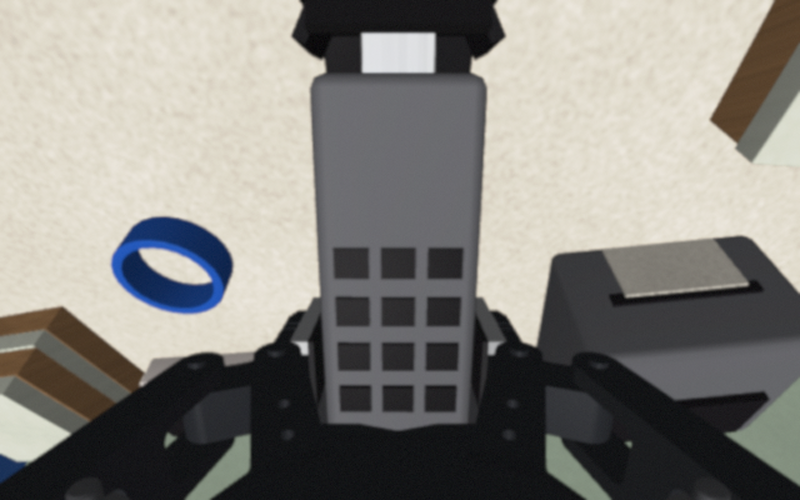

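Strip (398,52), reader (398,250) and pocket mouth (399,40) are all in line. I go down to about 4 mm above the bed and start the slide.

Emit:
play_rows([
  [[0, 0, 0, 0, 0, 15, 40], [0, 0, 0, 0, 0, 18, 40], [0, 0, 0, 0, 0, 14, 40], [0, 0, 0, 0, 0, 10, 40], [0, 0, 0, 0, 0, 0, 40], [0, 0, 0, 8, 0, 0, 40], [0, 0, 0, 8, 0, 0, 40], [0, 0, 0, 8, 0, 0, 40], [0, 0, 0, 6, 0, 0, 40], [0, 0, 0, 0, 0, 0, 40]],
])

```text
time_s: 7.85
eef_pos: [0.6438, 0.2029, 0.0916]
tool_rot: [0.065, 0.968, -0.016, 0.243]
force: [0.1, -0.2, -2.6]
width: 0.0473
gripper_force: 48.5
```

```bash
python3 -c "
from rel import *
rel(bot.get_state())"
```

```text
t 7.85 turn to bed [0.0011 0.0023 0.0009] TCP in bed mm [114.6   0.6   4.3] foot in bed [33.1  0.5  4.1] force bed [-1.1 -0.2 -2.4] w 0.04733902713398511 48.535675406455994
```

Emit:
play_rows([
  [[0, 0, 0, 5, 0, 0, 40], [0, 0, 0, 6, 0, 0.5, 40], [0, 0, 0, 6, 0, 0.5, 40], [0, 0, 0, 5, 0, 0, 40], [0, 0, 0, 3, 0, 0, 40], [0, 0, 0, 2, 0, 0, 40], [0, 0, 0, 0, 0, 1, 40], [0, 0, 0, 0, 0, 1, 40], [0, 0, 0, 0, 0, 0, 40], [0, 0, 0, 0, 0, 0, 40]],
])

```text
time_s: 9.1
eef_pos: [0.6228, 0.2059, 0.0769]
tool_rot: [0.065, 0.968, -0.016, 0.243]
force: [-0.7, -1.0, -2.3]
width: 0.0469
gripper_force: 48.7
```

```bash
python3 -c "
from rel import *
rel(bot.get_state())"
```

```text
t 9.1 turn to bed [0.0014 0.0037 0.0003] TCP in bed mm [89.   0.7  1.3] foot in bed [7.5 0.6 1. ] force bed [-1.6 -1.1 -1.7] w 0.046852231282544336 48.720805048942566
```

Nearly on the bed. I push the rest of the way gently until the stop shows in the force.

Emit:
play_rows([
  [[0, 0, 0, 2, 0, 0.3, 40], [0, 0, 0, 1, 0, 0.3, 40], [0, 0, 0, 1, 0, 0, 40], [0, 0, 0, 1, 0, 0, 40], [0, 0, 0, 1, 0, 0, 40], [0, 0, 0, 1, 0, 0, 40], [0, 0, 0, 0.5, 0, 0, 40], [0, 0, 0, 0, 0, 0, 40], [0, 0, 0, 0, 0, 0, 40], [0, 0, 0, 0, 0, 0, 40]],
])

```text
time_s: 10.35
eef_pos: [0.6174, 0.2072, 0.0738]
tool_rot: [0.065, 0.967, -0.015, 0.244]
force: [0.4, 0.6, 5.2]
width: 0.0476
gripper_force: 49.5
```

```bash
python3 -c "
from rel import *
rel(bot.get_state())"
```

```text
t 10.35 turn to bed [0.0024 0.0058 0.0002] TCP in bed mm [82.6  1.2  1.2] foot in bed [1.1 1.2 0.7] force bed [2.7 0.6 4.5] w 0.04763090745824757 49.48040843009949
```

Emit:
play_rows([
  [[0, 0, 0, 0.5, 0, 0, 40], [0, 0, 0, 0.5, 0, 0, 40], [0, 0, 0, 0.5, 0, 0, 40], [0, 0, 0, 0.5, 0, 0, 40], [0, 0, 0, 0.5, 0, 0, 40], [0, 0, 0, 0, 0, 0, 40], [0, 0, 0, 0, 0, 0, 40], [0, 0, 0, 0, 0, 0, 40], [0, 0, 0, 0, 0, 0, 40], [0, 0, 0, 0, 0, 0, 40]],
])

```text
time_s: 11.6
eef_pos: [0.6164, 0.2073, 0.0734]
tool_rot: [0.065, 0.967, -0.015, 0.245]
force: [3.6, -1.8, 5.5]
width: 0.0474
gripper_force: 49.3
```

```bash
python3 -c "
from rel import *
rel(bot.get_state())"
```

```text
t 11.6 turn to bed [0.0029 0.008  0.0004] TCP in bed mm [81.6  1.2  1.3] foot in bed [0.1 1.2 0.6] force bed [ 5.9 -1.3  3.1] w 0.04735891713339171 49.25087034702301
```

It has reached the stop: 1 mm of motion for 2.5 mm commanded, and the slope force rises. I release and back off square to the bed.

Emit:
play_rows([
  [[0, 0, 0, 0, 0, 0, 60], [0, 0, 0, 0, 0, 0, 75], [0, 0, 0, 0, 0, 0, 85], [0, 0, 0, 0, 0, 0, 85], [0, 0, 0, 0, 0, 0, 85], [0, 0, 0, 0, 0, -15, 85], [0, 0, 0, 0, 0, -30, 85], [0, 0, 0, 0, 0, -40, 85], [0, 0, 0, 0, 0, -40, 85], [0, 0, 0, 0, 0, 0, 85]],
])

```text
time_s: 12.85
eef_pos: [0.557, 0.2163, 0.1869]
tool_rot: [0.065, 0.967, -0.014, 0.247]
force: [1.1, 0.5, 0.2]
width: 0.0851
gripper_force: 0.0
```

Run:
```python
from rel import *
st=bot.get_state(); rel(st)
s=bot.snapshot("wrist"); c=s["color"]; save("w6",c,1.25)
q=cloud(s,wristT(st,s)).reshape(-1,3)-O; b=np.c_[q@bx,q@by,q@bz]
k=(abs(b[:,1])<.022)&(b[:,0]>.05)&(b[:,0]<.1)&(abs(b[:,2]-.03)<.008)
A=np.c_[b[k,:2],np.ones(k.sum())];r,*_=np.linalg.lstsq(A,b[k,2],rcond=None);print("top plane",k.sum(),r)
e=[]
for a in np.arange(.05,.105,.005):
    t=b[(abs(b[:,0]-a)<.0025)&(abs(b[:,2]-.03)<.006)&(abs(b[:,1])<.04),1]
    if len(t)>20:e.append([a,*np.percentile(t,[1,99])])
print(np.round(1000*np.array(e),1))
k=(abs(b[:,1])<.028)&(b[:,0]>.1)&(b[:,0]<.17)&(abs(b[:,2]-.034)<.002);print("head x",np.percentile(b[k,0],[1,99]) if k.any() else None)
for i in range(5):
    pass
t=bot.snapshot("top"); P=cloud(t)[145:235,245:305].reshape(-1,3)-O; b=np.c_[P@bx,P@by,P@bz]
k=(abs(b[:,1])<.04)&(b[:,2]>.02)&(b[:,2]<.045)&(b[:,0]>.1)&(b[:,0]<.2);print("top head end",np.percentile(b[k,0],[95,99]) if k.any() else None)
```

```text
t 12.85 turn to bed [ 0.0056  0.0111 -0.0004] TCP in bed mm [ 81.7   2.  129.7] foot in bed [  0.2   2.  128.8] force bed [ 1.   0.7 -0.3] w 0.08508033663748177 0.0
top plane 3703 [0.00025423 0.01492005 0.03064717]
[[ 50.  -21.9  24.2]
 [ 55.  -22.1  24.4]
 [ 60.  -22.2  24.5]
 [ 65.  -21.4  24.6]
 [ 70.  -21.7  25.6]
 [ 75.  -21.8  24.8]
 [ 80.  -21.9  24.9]
 [ 85.  -22.1  25. ]
 [ 90.  -21.4  25.2]
 [ 95.  -21.4  25.4]
 [100.  -21.5  25.5]]
head x [0.1101902  0.14776804]
top head end [0.15083926 0.15315373]
```

View pics/w6.png

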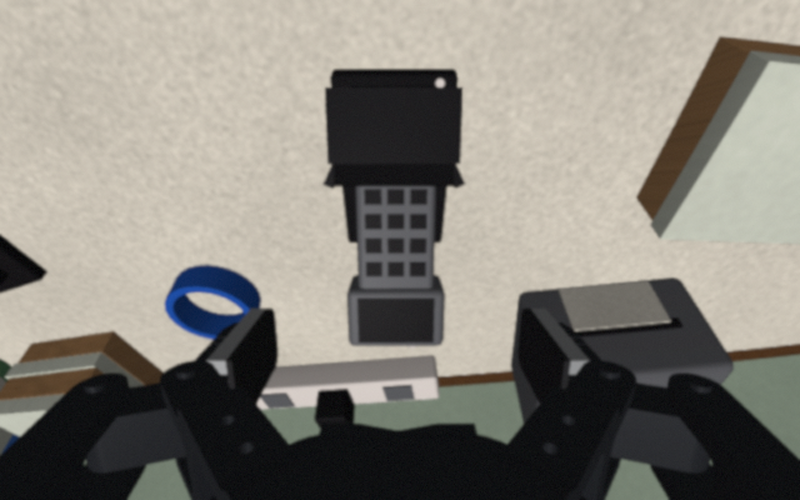

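The reader is seated: foot end in the pocket (395,130), head step at bed x = 110 mm, head end at about 148 to 151 mm, flat at 30.6 mm, about 1.5 mm off centre. The gripper is clear of it.

```bash
python3 -c "
from h import *
print(bot.sign_off())"
```

```text
the job is handed in; nothing more can be done
None
```

The reader is in the empty dock, foot against the stop and flat on the bed, released with the gripper clear. The job was handed in at about 13 s; no verdict came back.

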